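# Find the loose support block in the steel box

### The job

The four support blocks on the floor of the deep steel box look alike, but one has come off its rivets. Feel which block is loose, take it out of the box and put it inside the small empty steel pan that stands upright on the worktop to the right of the box; leave the pan upright and do not knock the other things on the worktop about.

Things in the scene. Friction and masses are not known exactly. Their poses are not given: they have to be found in the camera images.
- well_box: open steel box, too heavy to shift (does not move): inside 240 (its x) x 320 (its y) mm, 3 mm walls and floor, rim 70 mm high with an 8 mm rolled edge, a small handle on each y end. Origin: centre of its underside. Of the four blocks in it three are rigidly fixed; one, any of them, just lies there (100 to 210 g). It cannot be seen which: tug or nudge to feel it.
- block_1: one of four identical grey plastic support blocks on the box floor: 70 (its x) x 34 (its y) x 38 mm high, upright sides, with a black rubber pad 60 x 26 mm on top up to 45 mm and two rivet heads. Origin: centre of its underside, z up. At least 55 mm is free beside its long sides, 10 mm at its ends. It may be riveted down or be the loose one (see the box).
- block_2: one of four identical grey plastic support blocks on the box floor: 70 (its x) x 34 (its y) x 38 mm high, upright sides, with a black rubber pad 60 x 26 mm on top up to 45 mm and two rivet heads. Origin: centre of its underside, z up. At least 55 mm is free beside its long sides, 10 mm at its ends. It may be riveted down or be the loose one (see the box).
- block_3: one of four identical grey plastic support blocks on the box floor: 70 (its x) x 34 (its y) x 38 mm high, upright sides, with a black rubber pad 60 x 26 mm on top up to 45 mm and two rivet heads. Origin: centre of its underside, z up. At least 55 mm is free beside its long sides, 10 mm at its ends. It may be riveted down or be the loose one (see the box).
- block_4: one of four identical grey plastic support blocks on the box floor: 70 (its x) x 34 (its y) x 38 mm high, upright sides, with a black rubber pad 60 x 26 mm on top up to 45 mm and two rivet heads. Origin: centre of its underside, z up. At least 55 mm is free beside its long sides, 10 mm at its ends. It may be riveted down or be the loose one (see the box).
- parts_pan: empty loose steel pan, 132 (its x, over the rim) x 108 (its y) x 70 mm high, 0.24 kg; inside 100 x 76 mm at the floor, about 108 x 88 mm at the top, floor 2 mm thick. Origin: centre of its underside, z up.
- shaker_a: steel shaker with screw cap, 69 mm dia, 96 mm tall, stands behind the pan; bystander. Origin: centre of its underside.
- shaker_b: second steel shaker, same shape and size; bystander. Origin: centre of its underside.
- timer: round kitchen timer, 62 mm dia, 54 mm tall, in front between box and pan; bystander. Origin: centre of its underside.
- bowl: small steel bowl, 115 mm dia, 38 mm tall, left front; bystander. Origin: centre of its underside.
Things that resemble listed ones, but are neither listed nor needed, are in the scene too. Leave any red look-alike of the block_3 alone.

How it is judged:
On the way:
1. the loose block is lifted out of the box (z of any of block_1, block_2, block_3, block_4 in the frame of well_box above 0.06 m), for 0.05 s.
At the end, for the whole second after the job is handed in: The loose block lies at rest inside the steel pan (its origin within 55 mm along x and 46 mm along y of the pan's centre and at most 55 mm above the pan's underside, in any attitude), and the pan stands upright (tilt under 0.15 rad) and at rest (((x of block_1 in the frame of parts_pan between -0.055 and 0.055 m and y of block_1 in the frame of parts_pan between -0.046 and 0.046 m and z of block_1 in the frame of parts_pan between -0.005 and 0.055 m and linear speed of block_1 below 0.03 m/s) or (x of block_2 in the frame of parts_pan between -0.055 and 0.055 m and y of block_2 in the frame of parts_pan between -0.046 and 0.046 m and z of block_2 in the frame of parts_pan between -0.005 and 0.055 m and linear speed of block_2 below 0.03 m/s) or (x of block_3 in the frame of parts_pan between -0.055 and 0.055 m and y of block_3 in the frame of parts_pan between -0.046 and 0.046 m and z of block_3 in the frame of parts_pan between -0.005 and 0.055 m and linear speed of block_3 below 0.03 m/s) or (x of block_4 in the frame of parts_pan between -0.055 and 0.055 m and y of block_4 in the frame of parts_pan between -0.046 and 0.046 m and z of block_4 in the frame of parts_pan between -0.005 and 0.055 m and linear speed of block_4 below 0.03 m/s)) and angle between parts_pan's own z axis and vertical below 0.15 rad and linear speed of parts_pan below 0.03 m/s); the robot touches nothing.
It fails at once if a bystander is pushed more than 50 mm or knocked over (distance of any of shaker_a, shaker_b, timer, bowl from where it was at the start of the episode above 0.05 m or angle between any of shaker_a, shaker_b, timer, bowl's own z axis and vertical above 0.6 rad).
It also fails if it takes over 61 s, if anything falls off the work surface, if the arm or the gripper's body presses on something with over 40 N, if the wrist force passes 120 N, or if a joint passes its speed limit or range.

### The arm

A 6-joint arm with a two-finger parallel gripper is mounted at the origin on a cart in front of the work surface, level with it; the furniture and walls round the work are solid. World frame = base frame: x ahead of the robot, y to its left, z up, the work surface at z = 0. Lengths are in m, angles in rad, forces in N, time in s.
With the tool pointing down it reaches from about 0.225 to 0.875 m from the base axis. Payload 3.4 kg.
Tool frame: the origin (TCP) lies on the centre line of the jaws, within the pads' length; the fingertips stand 19 mm ahead of it and the grasp point (between the pads) is the TCP (nose_length is the distance from the TCP to the fingertips, in m); z points along the fingers, y is the direction in which the jaws open and shut (so a half turn about z gives the same grasp; the last joint's range is limited). The gripper opens to 85 mm and grips with 20 to 120 N. Pads are 22 mm wide; open, the fingers measure 114 mm over their backs; the gripper's body (76 mm by 85 mm) begins 54 mm behind the grasp point. The pads swing forward as they close: fully open they stand 13 mm farther back than shut.
Start: joints at [-1.423, 0.276, 1.505, -0, 1.361, -0.121], TCP at [0.153, -0.554, 0.25] pointing down, gripper open.
Joint ranges: [-2.89, 2.89], [-0.75, 2.08], [0.22, 2.7], [-1.18, 4.32], [0.11, 2.71], [-2.7, 2.7]. Speed limits (rad/s): [2.57, 2.57, 3.14, 3.14, 3.14, 3.14].

### API

Orientations are given as a unit quaternion [w, x, y, z].
In Python, from rig import * gives the robot as it stands.
- The arm moves only by the shell command python3 -m jog 'ROWS' [OPENING] [FORCE]. ROWS is JSON, one flat list of numbers, 6 for each row, row after row: the shift along the tool's x, y, z in mm, then the turn, a rotation vector about the tool's x, y, z in degrees. In form: [tx, ty, tz, wx, wy, wz, tx, ty, tz, wx, wy, wz, ...]. A call has 1 to 10 rows; each row is the pose to reach, as a shift and turn from the pose commanded when the call began, along the tool's axes at that moment; what a row does not reach only later rows make up. A row lasts 1/8 s, in which the tool goes at most 62.5 mm and 10.7 degrees, less where a joint would pass 70% of its speed; a pose out of reach is approached as far as the arm can. A call with a gripper value outside its range is refused whole. OPENING is the closure, from 0 (fully open) to 1 (shut), set as the call begins (- or left out, the last holds). The fingers move at their own pace and stop on an object; FORCE is the grip in N (left out, the last holds). Time passes only in rows, so rows that repeat a pose let the fingers close. It gives the time, the measured TCP pose, the force and the opening at its end, in the units of the state.
- get_state(): the state, without advancing time (a new reading comes with each control period).
- get_image(name): name is "scene" or "side" or "wrist"; returns a dict with "frame" (480x640x3 uint8, red, green, blue), "camera_matrix" (3x3 intrinsics, pixels), "rvec" (rotation vector, rad) and "tvec" (3), from world to camera coordinates, as OpenCV has them. Camera axes: x right, y down, z forward; pixel columns grow to the right and rows downward; lengths in m; the calibration is good to about 2 mm. A picture is of the moment at which its call begins. There is no depth.
- sign_off(): hands the job in, once; it reports no verdict.
The state is a dict: "clock": time; "qpos": joint angles; "qd": joint speeds; "effort": joint torques, N m; "position": TCP position; "ee_rot": TCP orientation; "contact_force": force on the tool from outside, world axes, zero at the start; "moment": the same for the moment, N m; "width": finger opening in m.
Only numpy, scipy, OpenCV 4.12 (cv2) and the standard library are available. Lean on these libraries where they do the work, as an engineer would, in place of code of your own. Each camera call takes 0.05 s, during which the arm holds its last target.

## Working session

There is one attempt and no reset: what is moved stays moved. The work goes in short steps, Python scripts to look and compute and a shell command to move; the robot and the scene stay as the last step left them, time stands still between calls to the robot, and variables do not carry over. Pictures are saved under pics/ and viewed, and the job is handed in when it is done.

```bash
ls; mkdir -p pics
python3 - <<'E'
from rig import *
import cv2
s=get_state();print(s)
for n in ["scene","side","wrist"]:
    d=get_image(n);cv2.imwrite(f"pics/{n}0.png",d["frame"][:,:,::-1]);print(n,d["camera_matrix"].tolist(),d["rvec"],d["tvec"])
E
```

```text
pics
{'clock': 0.0, 'qpos': array([-1.42300964e+00,  2.76610021e-01,  1.50613695e+00, -3.98439155e-06,
        1.36068825e+00, -1.20991580e-01]), 'qd': array([-0.00103658, -0.00068321,  0.00162672,  0.0003151 ,  0.00119971,
       -0.00049297]), 'effort': array([ 7.71495047e-05, -4.16778839e+01, -2.45804644e+01, -1.54647597e-05,
        1.09538849e-02, -8.30200548e-06]), 'position': array([ 0.15261883, -0.55386709,  0.24942958]), 'ee_rot': array([-9.21172490e-04,  9.90982887e-01,  1.33985333e-01, -1.42903703e-05]), 'contact_force': array([-0.03324218, -1.41479516,  0.87068805]), 'moment': array([-0.05129567, -0.01279993, -0.05211157]), 'width': 0.08496724424487821}
scene [[585.6041813332482, 0.0, 309.3970828118116], [0.0, 585.6041813332482, 231.47381557245063], [0.0, 0.0, 1.0]] [ 1.10561136 -2.44248873  0.91770375] [0.30425259 0.33212132 1.1075857 ]
side [[585.0597019358778, 0.0, 321.76756825300157], [0.0, 585.0597019358778, 232.99918563844835], [0.0, 0.0, 1.0]] [ 2.21870353 -0.08334427  0.02312795] [-0.51755851  0.03977058  1.48901937]
wrist [[406.90038527472615, 0.0, 321.90266001469763], [0.0, 406.90038527472615, 233.04663048982795], [0.0, 0.0, 1.0]] [-2.29332834  1.74650755  0.27447998] [-0.57248558 -0.03921448  0.3796154 ]
```

View pics/scene0.png

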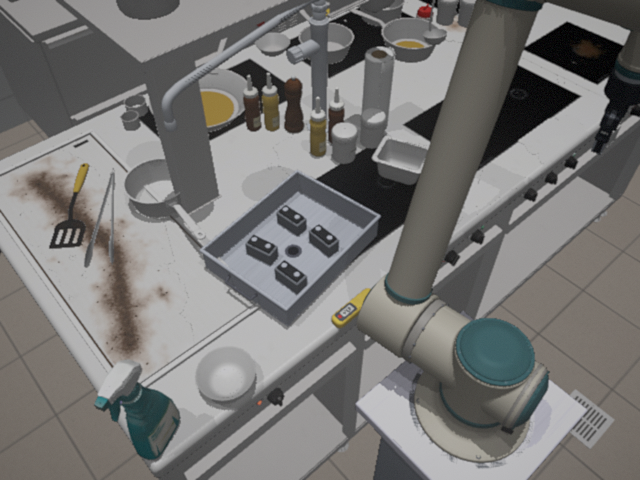

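View pics/side0.png

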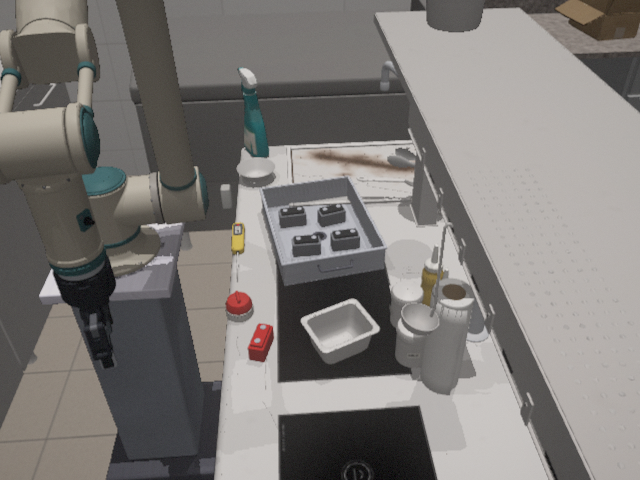

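View pics/wrist0.png

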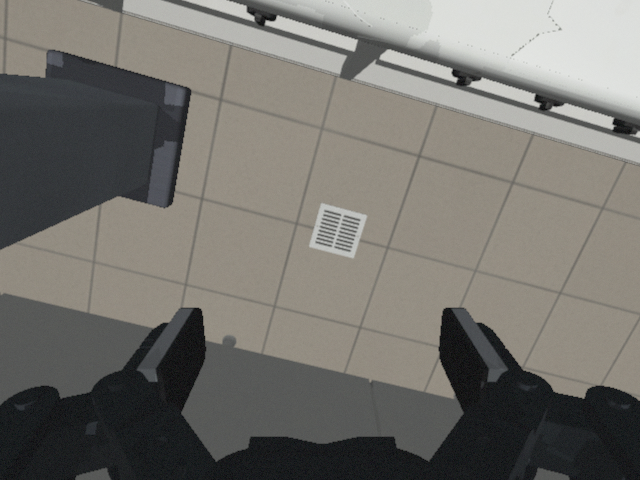

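Side view: the box holds four grey blocks at about (293,215), (331,213), (306,243) and (345,238). The empty pan is at (340,330), the timer at (239,303) and the red look-alike, which is not to be touched, at (261,342). Next I'll enlarge both views and measure.

```bash
cat > h.py <<'E'
from rig import *
import cv2, numpy as np
from scipy.spatial.transform import Rotation as R
def cam(n):
    d=get_image(n); return d
def toplane(d,uv,z):
    uv=np.array(uv,float).reshape(-1,2); Rm=cv2.Rodrigues(d["rvec"])[0]; t=np.array(d["tvec"]).ravel()
    p=np.c_[uv,np.ones(len(uv))]@np.linalg.inv(d["camera_matrix"]).T@Rm
    c=-Rm.T@t
    return c+p*((z-c[2])/p[:,2])[:,None]
def proj(d,P):
    return cv2.projectPoints(np.array(P,float).reshape(-1,3),d["rvec"],d["tvec"],d["camera_matrix"],None)[0].reshape(-1,2)
def crop(d,x0,y0,x1,y1,k,name):
    im=cv2.resize(d["frame"][y0:y1,x0:x1,::-1],None,fx=k,fy=k,interpolation=cv2.INTER_CUBIC);cv2.imwrite("pics/"+name,im)
E
python3 - <<'E'
from h import *
d=cam("side");crop(d,220,170,420,370,3,"sidec.png")
np.savez("side.npz",**d)
d2=cam("scene");crop(d2,195,165,395,325,4,"scenec.png");np.savez("scene.npz",**d2)
for nm,dd,box in(("side",d,(270,195,375,262)),("scene",d2,(240,195,350,295))):
    g=dd["frame"].max(2); m=np.zeros_like(g);x0,y0,x1,y1=box
    m[y0:y1,x0:x1]=(g[y0:y1,x0:x1]<60)*255
    n,l,st,ce=cv2.connectedComponentsWithStats(m)
    for i in range(1,n):
        if st[i,4]>30: print(nm,st[i],ce[i].round(1))
E
```

```text
side [283 211  21   4  33] [293.2 212.7]
side [334 234  23   4  42] [345.3 235.5]
side [295 240  23   4  47] [306.  241.5]
scene [280 209  23  14 118] [290.7 215.2]
scene [292 222  14  13  56] [299.8 228.3]
scene [312 228  24  16 140] [323.3 235.3]
scene [248 238  26  15 135] [261.  244.8]
scene [314 239  16  17  61] [321.1 246.9]
scene [329 243   9  12  47] [333.9 248.3]
scene [288 247  10   8  63] [292.6 250.4]
scene [269 250   8  14  39] [273.4 256.5]
scene [278 264  26  18 152] [290.2 272.1]
```

View pics/sidec.png

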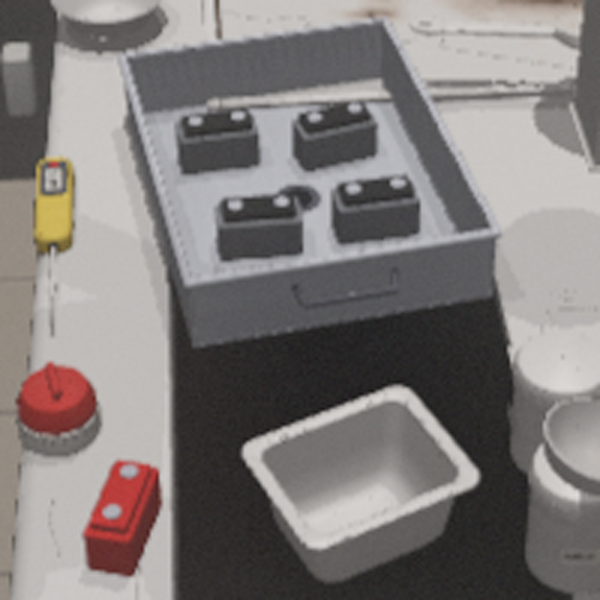

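View pics/scenec.png

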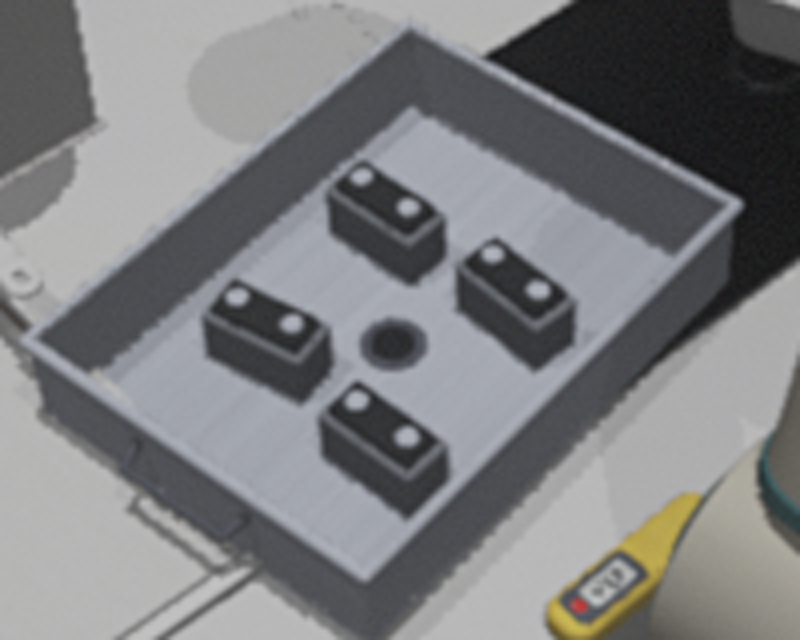

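The crops confirm the four grey-with-black-pad blocks inside the box; the red one lies outside it at side (261,342). I'll find the rivet heads as bright blobs, plus the pan and box corners.

Run:
```python
from h import *
S=dict(np.load("side.npz"));C=dict(np.load("scene.npz"))
def rivet(d,u,v,r):
    g=d["frame"].astype(float).mean(2);u0,v0=int(round(u)),int(round(v))
    w=g[v0-r:v0+r+1,u0-r:u0+r+1];w=np.clip(w-110,0,None);yy,xx=np.mgrid[v0-r:v0+r+1,u0-r:u0+r+1]
    return (xx*w).sum()/w.sum(),(yy*w).sum()/w.sum()
side={'A':[(196,122),(238,117)],'B':[(317,113),(359,106)],'C':[(236,206),(282,202)],'D':[(353,187),(399,183)]}
sc={'A':[(356,400),(406,437)],'B':[(237,297),(292,323)],'C':[(492,254),(538,290)],'D':[(361,177),(408,207)]}
for k in 'ABCD':
    o=[]
    for d,L,f,x,y in((S,side,3,220,170),(C,sc,4,195,165)):
        uv=[rivet(d,a/f+x-.4,b/f+y-.4,2) for a,b in L[k]]
        P=toplane(d,uv,.049); P=P[np.argsort(P[:,0])]
        v=P[1]-P[0]
        print(k,np.round(uv,1).tolist(),P.mean(0).round(4),'len',np.linalg.norm(v).round(4),'ang',np.degrees(np.arctan2(v[1],v[0])).round(1))
# box rim corners  z .07
print('box side',toplane(S,np.array([(120,60),(388,22),(497,232),(187,283)])/3+[220,170],.07).round(3).tolist())
print('box scene',toplane(C,np.array([(412,28),(742,205),(368,578),(25,340)])/4+[195,165],.07).round(3).tolist())
print('pan side rim',toplane(S,np.array([(243,452),(398,386),(480,473),(321,548)])/3+[220,170],.07).round(3).tolist())
print('red',toplane(S,np.array([(128,471),(112,511)])/3+[220,170],.049).round(3).tolist())
print('timer top',toplane(S,np.array([(56,400)])/3+[220,170],.04).round(3).tolist())
print('tall shaker', toplane(S,[(410,340),(440,300)],.09).round(3).tolist())
```

```text
A [[284.5, 209.7], [298.9, 208.0]] [0.4451 0.068  0.049 ] len 0.038 ang 6.4
A [[283.8, 264.6], [296.2, 273.7]] [0.45   0.0671 0.049 ] len 0.0374 ang 6.6
B [[324.4, 207.2], [338.1, 204.9]] [0.5495 0.0718 0.049 ] len 0.0377 ang 12.1
B [[253.9, 238.7], [267.6, 245.4]] [0.5535 0.0671 0.049 ] len 0.038 ang 16.9
C [[297.8, 237.7], [313.5, 236.6]] [ 0.476  -0.0567  0.049 ] len 0.0385 ang 1.4
C [[317.7, 228.0], [329.1, 237.0]] [ 0.4807 -0.0578  0.049 ] len 0.0379 ang 1.7
D [[337.1, 231.9], [352.3, 230.4]] [ 0.5738 -0.0405  0.049 ] len 0.0383 ang 4.6
D [[284.9, 208.6], [296.6, 216.3]] [ 0.579  -0.0424  0.049 ] len 0.0379 ang 6.9
box side [[0.363, 0.134, 0.07], [0.608, 0.176, 0.07], [0.66, -0.139, 0.07], [0.418, -0.18, 0.07]]
box scene [[0.657, -0.132, 0.07], [0.417, -0.176, 0.07], [0.362, 0.147, 0.07], [0.607, 0.189, 0.07]]
pan side rim [[0.453, -0.359, 0.07], [0.564, -0.304, 0.07], [0.609, -0.391, 0.07], [0.499, -0.448, 0.07]]
red [[0.374, -0.35, 0.049], [0.364, -0.386, 0.049]]
timer top [[0.321, -0.267, 0.04]]
tall shaker [[0.657, -0.446, 0.09], [0.739, -0.344, 0.09]]
```

```bash
cat >> h.py <<'E'
def go(x,y,z,yaw):
    s=get_state();q=s["ee_rot"];Rm=R.from_quat([q[1],q[2],q[3],q[0]])
    a=np.radians(yaw);T=np.array([[np.cos(a),np.sin(a),0],[np.sin(a),-np.cos(a),0],[0,0,-1]]).T
    T=np.c_[[np.cos(a),np.sin(a),0],[np.sin(a),-np.cos(a),0],[0,0,-1]]
    p=Rm.inv().apply(np.array([x,y,z])-s["position"]);w=(Rm.inv()*R.from_matrix(T)).as_rotvec(degrees=True)
    print("go",(x,y,z,yaw),"->",(p*1000).round(1),w.round(1))
E
python3 -c "
from h import *
go(.4785,-.057,.25,1.5);go(.4785,-.057,.12,1.5)"
```

```text
go (0.4785, -0.057, 0.25, 1.5) -> [ 4.462e+02 -3.927e+02  3.000e-01] [-0.   0.  13.9]
go (0.4785, -0.057, 0.12, 1.5) -> [ 446.2 -392.6  130.3] [-0.   0.  13.9]
```

```bash
python3 -m jog '[45,-39,0,0,0,1.5,90,-79,0,0,0,3,134,-118,0,0,0,4.5,178,-157,0,0,0,6,223,-196,0,0,0,7.5,268,-236,0,0,0,9,312,-275,0,0,0,10.5,357,-314,0,0,0,12,402,-353,10,0,0,13.5,446,-393,20,0,0,13.9]' 0.3 20; python3 -m jog '[0,0,0,0,0,0,0,0,0,0,0,0]'
python3 - <<'E'
from h import *
d=cam("wrist");np.savez("w1.npz",**d);cv2.imwrite("pics/w1.png",d["frame"][:,:,::-1])
print(get_state())
E
```

```text
clock: 1.5
position: [0.4794, -0.0553, 0.2303]
ee_rot: [0.0, 1.0, 0.013, 0.001]
contact_force: [0.5, -1.4, -0.2]
width: 0.06
clock: 1.75
position: [0.478, -0.0572, 0.2301]
ee_rot: [0.0, 1.0, 0.014, -0.0]
contact_force: [-0.1, -0.2, 1.0]
width: 0.0596
{'clock': 1.8, 'qpos': array([-2.64395265e-01,  1.47877454e-01,  1.72721420e+00, -9.18831335e-04,
        1.26677728e+00,  1.28087354e+00]), 'qd': array([-2.28383408e-02, -8.85468246e-03, -6.40023002e-05,  3.07018490e-03,
       -1.05598472e-03,  3.58779557e-03]), 'effort': array([ 7.89582487e-01, -3.25371730e+01, -2.36244804e+01,  5.67246310e-02,
       -4.30415879e-03, -2.70832650e-03]), 'position': array([ 0.4778452 , -0.05778403,  0.23033212]), 'ee_rot': array([ 3.83801594e-04,  9.99916673e-01,  1.29009933e-02, -2.52806169e-04]), 'contact_force': array([-0.51856281,  0.2706859 ,  0.60578236]), 'moment': array([ 0.04415901,  0.00976951, -0.02853793]), 'width': 0.05957781305481755}
```

View pics/w1.png

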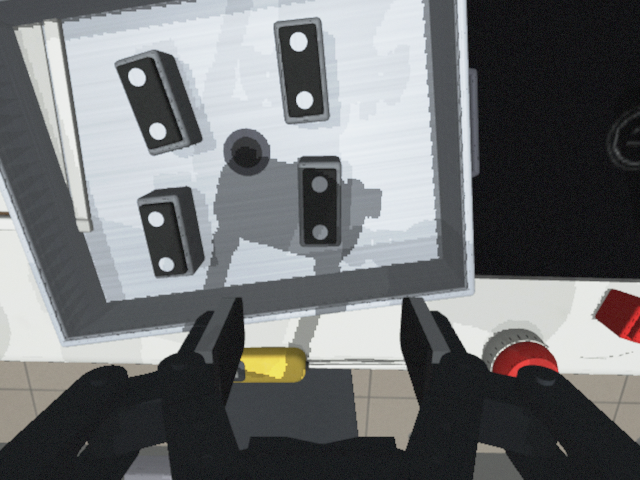

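Wrist view, rivet pairs: block C (319,184)/(320,232), D (298,42)/(304,100), B (136,77)/(157,131), A (156,219)/(166,264).

Run:
```python
from h import *
W=dict(np.load("w1.npz"))
for k,uv in {'A':[(156,219),(166,264)],'B':[(136.5,77),(157.5,131)],'C':[(319.5,184),(320,232)],'D':[(298.5,42),(304.5,100)]}.items():
    P=toplane(W,uv,.049);P=P[np.argsort(P[:,0])];v=P[1]-P[0]
    print(k,P.mean(0).round(4),np.linalg.norm(v).round(4),np.degrees(np.arctan2(v[1],v[0])).round(1))
go(.479,-.0575,.035,1.5)
```

```text
A [0.4475 0.0709 0.049 ] 0.0378 6.7
B [0.5511 0.0711 0.049 ] 0.0381 17.0
C [ 0.4781 -0.0539  0.049 ] 0.0381 2.1
D [ 0.576  -0.0387  0.049 ] 0.0378 7.0
go (0.479, -0.0575, 0.035, 1.5) -> [  1.3  -0.4 195.3] [ 0.  0. -0.]
```

```bash
python3 -m jog '[0,-2,60,0,0,0,0,-2,120,0,0,0,0,-2,160,0,0,0,0,-2,180,0,0,0,0,-2,195,0,0,0,0,-2,195,0,0,0]'; python3 -m jog '[0,0,0,0,0,0,0,0,0,0,0,0,0,0,0,0,0,0,0,0,0,0,0,0]' 1 20;  python3 -m jog '[0,0,-3,0,0,0,0,0,-8,0,0,0,0,0,-8,0,0,0]'
```

```text
clock: 2.55
position: [0.4771, -0.0565, 0.0348]
ee_rot: [-0.0, 1.0, 0.012, -0.001]
contact_force: [0.0, 0.8, 0.2]
width: 0.0602
clock: 3.05
position: [0.4788, -0.0553, 0.0363]
ee_rot: [0.0, 1.0, 0.013, 0.001]
contact_force: [-1.3, -0.1, 7.1]
width: 0.0337
clock: 3.42
position: [0.4773, -0.0554, 0.0411]
ee_rot: [0.0, 1.0, 0.014, -0.001]
contact_force: [3.8, -3.9, -25.0]
width: 0.0336
```

Block C gives a 25 N resistance, so it is riveted. On to D.

```bash
python3 -m jog '[0,0,0,0,0,0,0,0,-30,0,0,0,0,0,-60,0,0,0]' 0.3; python3 -c "
from h import *
go(.5763,-.0405,.1,6.5);go(.5763,-.0405,.035,6.5)"
```

```text
clock: 3.8
position: [0.4785, -0.0549, 0.1051]
ee_rot: [-0.0, 1.0, 0.013, 0.0]
contact_force: [1.0, -1.0, -0.6]
width: 0.0597
go (0.5763, -0.0405, 0.1, 6.5) -> [ 98.2 -11.8   5.2] [-0.  -0.1 -5. ]
go (0.5763, -0.0405, 0.035, 6.5) -> [ 98.1 -11.8  70.2] [-0.  -0.1 -5. ]
```

```bash
python3 -m jog '[50,-6,0,0,0,-2.5,98,-12,0,0,0,-5,98,-12,0,0,0,-5,98,-12,40,0,0,-5,98,-12,70,0,0,-5,98,-12,70,0,0,-5]'; python3 -m jog '[0,0,0,0,0,0,0,0,0,0,0,0,0,0,0,0,0,0,0,0,0,0,0,0]' 1 20;  python3 -m jog '[0,0,-3,0,0,0,0,0,-8,0,0,0,0,0,-8,0,0,0]'
```

```text
clock: 4.55
position: [0.5731, -0.04, 0.0322]
ee_rot: [-0.001, 0.998, 0.056, -0.003]
contact_force: [-0.3, 0.5, 1.2]
width: 0.06
clock: 5.05
position: [0.5767, -0.0401, 0.0353]
ee_rot: [-0.0, 0.998, 0.057, 0.001]
contact_force: [-1.7, 2.5, 6.6]
width: 0.0338
clock: 5.42
position: [0.5754, -0.0403, 0.0386]
ee_rot: [-0.0, 0.998, 0.057, -0.001]
contact_force: [5.0, 1.3, -20.8]
width: 0.0335
```

D is fixed as well (−21 N). Next is B.

```bash
python3 -m jog '[0,0,0,0,0,0,0,0,-30,0,0,0,0,0,-65,0,0,0]' 0.3; python3 -c "
from h import *
go(.5513,.0703,.105,16);go(.5513,.0703,.035,16)"
```

```text
clock: 5.8
position: [0.5758, -0.0409, 0.1079]
ee_rot: [0.0, 0.998, 0.057, -0.0]
contact_force: [0.6, -0.1, 0.1]
width: 0.06
go (0.5513, 0.0703, 0.105, 16) -> [ -11.8 -113.2    2.8] [ 0.   0.  -9.5]
go (0.5513, 0.0703, 0.035, 16) -> [ -11.7 -113.3   72.8] [ 0.   0.  -9.5]
```

```bash
python3 -m jog '[-5,-50,0,0,0,-4,-12,-100,0,0,0,-8,-12,-113,0,0,0,-9.5,-12,-113,40,0,0,-9.5,-12,-113,72,0,0,-9.5,-12,-113,72,0,0,-9.5]'; python3 -m jog '[0,0,0,0,0,0,0,0,0,0,0,0,0,0,0,0,0,0,0,0,0,0,0,0]' 1 20;  python3 -m jog '[0,0,-3,0,0,0,0,0,-8,0,0,0,0,0,-8,0,0,0]'
```

```text
clock: 6.55
position: [0.55, 0.0697, 0.0331]
ee_rot: [0.0, 0.99, 0.139, -0.002]
contact_force: [-0.2, 0.1, -0.0]
width: 0.0597
clock: 7.05
position: [0.5528, 0.0698, 0.036]
ee_rot: [0.001, 0.99, 0.14, 0.002]
contact_force: [-0.6, -2.9, 6.0]
width: 0.0336
clock: 7.42
position: [0.5514, 0.0694, 0.0397]
ee_rot: [0.001, 0.99, 0.14, -0.0]
contact_force: [6.7, -3.8, -19.8]
width: 0.0332
```

B is fixed too, so A should be the loose one.

```bash
python3 -m jog '[0,0,0,0,0,0,0,0,-30,0,0,0,0,0,-65,0,0,0]' 0.3; python3 -c "
from h import *
go(.4475,.0690,.105,6.6);go(.4475,.0690,.033,6.6)"
```

```text
clock: 7.8
position: [0.5504, 0.0708, 0.108]
ee_rot: [-0.001, 0.99, 0.139, -0.001]
contact_force: [0.8, -0.3, 0.8]
width: 0.0598
go (0.4475, 0.069, 0.105, 6.6) -> [-99.4 -26.5   3.2] [-0.1  0.1  9.4]
go (0.4475, 0.069, 0.033, 6.6) -> [-99.3 -26.4  75.2] [-0.1  0.1  9.4]
```

```bash
python3 -m jog '[-50,-13,0,0,0,4.5,-99,-26,0,0,0,9.4,-99,-26,0,0,0,9.4,-99,-26,40,0,0,9.4,-99,-26,75,0,0,9.4,-99,-26,75,0,0,9.4]'; python3 -m jog '[0,0,0,0,0,0,0,0,0,0,0,0,0,0,0,0,0,0,0,0,0,0,0,0]' 1 20;  python3 -m jog '[0,0,-3,0,0,0,0,0,-8,0,0,0,0,0,-8,0,0,0]'
```

```text
clock: 8.55
position: [0.448, 0.0683, 0.0311]
ee_rot: [-0.0, 0.998, 0.058, -0.002]
contact_force: [-1.0, 0.7, -0.9]
width: 0.06
clock: 9.05
position: [0.4505, 0.0682, 0.0337]
ee_rot: [0.0, 0.998, 0.058, 0.002]
contact_force: [-0.7, 1.3, 7.5]
width: 0.0335
clock: 9.43
position: [0.449, 0.0681, 0.0406]
ee_rot: [0.0, 0.998, 0.058, 0.0]
contact_force: [0.5, -0.3, -0.4]
width: 0.0341
```

A lifts with almost no force, so it is the loose one. I'll grip harder, lift it out and carry it over towards the pan.

```bash
python3 -m jog '[0,0,0,0,0,0,0,0,0,0,0,0,0,0,-40,0,0,0,0,0,-90,0,0,0,0,0,-140,0,0,0,0,0,-170,0,0,0,0,0,-170,0,0,0]' 1 50; python3 -c "
from h import *
d=cam('side');crop(d,220,100,480,380,2.1,'s2.png')
go(.50,-.375,.2,27);go(.531,-.3755,.2,27)"
```

```text
clock: 10.3
position: [0.4504, 0.0682, 0.2124]
ee_rot: [0.0, 0.998, 0.058, 0.003]
contact_force: [-0.7, -0.5, -0.3]
width: 0.0331
go (0.5, -0.375, 0.2, 27) -> [-3.000e-01  4.461e+02  1.070e+01] [  0.   -0.1 -20.4]
go (0.531, -0.3755, 0.2, 27) -> [ 30.4 450.1  10.7] [  0.   -0.1 -20.4]
```

View pics/s2.png

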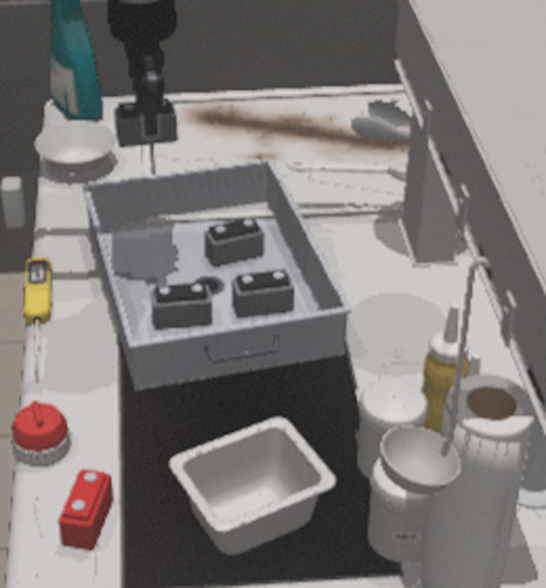

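```bash
python3 -m jog '[-4,50,0,0,0,-2.5,-8,105,0,0,0,-5,-12,160,0,0,0,-8,-16,215,0,0,0,-10,-20,270,0,0,0,-13,-24,325,0,0,0,-15,-28,380,0,0,0,-18,-30,425,0,0,0,-20,-30,442,0,0,0,-20.4,-30,442,0,0,0,-20.4]'
python3 - <<'E'
from h import *
for n in("wrist","scene","side"):
    d=cam(n);np.savez(n+"3.npz",**d);cv2.imwrite(f"pics/{n}3.png",d["frame"][:,:,::-1])
print(get_state()["position"],get_state()["width"])
E
```

```text
clock: 11.6
position: [0.4692, -0.3742, 0.2082]
ee_rot: [-0.002, 0.973, 0.233, -0.001]
contact_force: [-0.8, 0.9, -0.9]
width: 0.0333
[ 0.46955702 -0.37236319  0.20965568] 0.032777622861612433
```

View pics/wrist3.png

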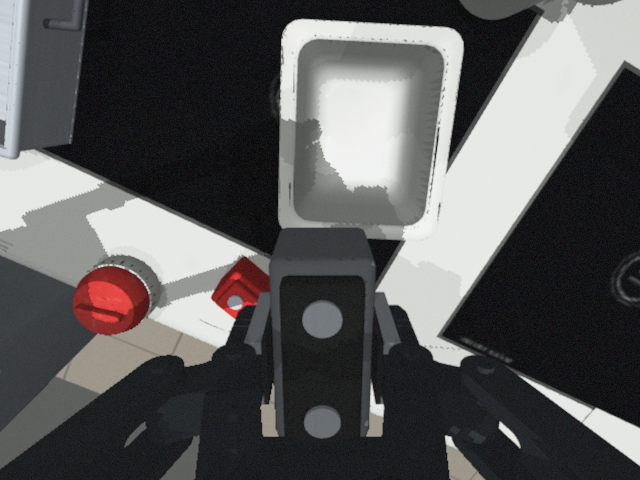

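View pics/scene3.png

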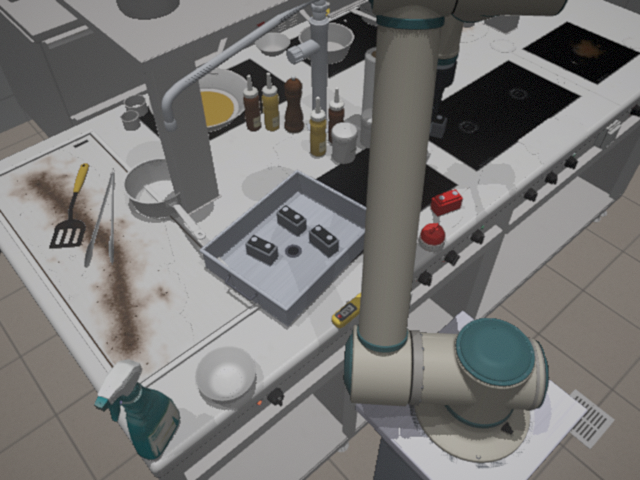

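View pics/side3.png

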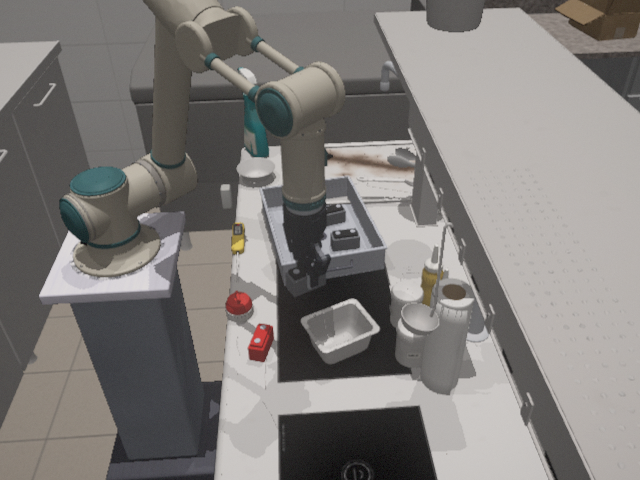

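The wrist view shows the block held and the pan ahead of it, with rim corners around (281,20), (463,28), (440,240) and (279,228). I'll measure the pan here.

Run:
```python
from h import *
W=dict(np.load("wrist3.npz"));S=dict(np.load("side3.npz"))
g=W["frame"].min(2);m=np.zeros_like(g);m[0:226,272:470]=255*(g[0:226,272:470]>90)
# drop the neighbouring worktop: keep pan via convex of left/top part; straight edge fits
def edge(rows,cols,axis):
    out=[]
    return out
c=np.array([(281,20),(463,28),(440,240),(279,228)],float)
P=toplane(W,c,.07);print(P.round(4).tolist())
# edges: left side points & right side points midway
L=[(280.5,60),(278.5,190)];Rr=[(461,60),(447,190)];T=[(310,19.5),(440,26.5)];B=[(300,229),(420,239)]
for n,e in zip("LRTB",(L,Rr,T,B)):
    Q=toplane(W,e,.07);v=Q[1]-Q[0];print(n,Q[:,:2].round(4).tolist(),np.degrees(np.arctan2(v[1],v[0])).round(1))
# inner floor corners
F=[(322,80),(410,80),(400,190),(318,190)]
print('floor',toplane(W,F,.002).round(4).tolist(), toplane(W,F,.002).mean(0).round(4))
print('ladle',[toplane(S,[(403,318),(420,325)],z).round(3).tolist() for z in(.1,.15,.2)])
print('block ends',toplane(W,[(322,230)],.2).round(3))
```

```text
[[0.5683, -0.295, 0.07], [0.6123, -0.3909, 0.07], [0.4956, -0.4482, 0.07], [0.4538, -0.3472, 0.07]]
L [[0.5488, -0.3038], [0.4772, -0.336]] -155.8
R [[0.5973, -0.3993], [0.527, -0.4339]] -153.8
T [[0.5761, -0.3098], [0.6069, -0.3786]] -65.9
B [[0.4596, -0.3601], [0.4901, -0.4357]] -68.0
floor [[0.5529, -0.3291, 0.002], [0.5831, -0.3886, 0.002], [0.5064, -0.4247, 0.002], [0.4758, -0.3646, 0.002]] [ 0.5295 -0.3767  0.002 ]
ladle [[[0.652, -0.398, 0.1], [0.681, -0.419, 0.1]], [[0.64, -0.446, 0.15], [0.667, -0.466, 0.15]], [[0.627, -0.494, 0.2], [0.653, -0.513, 0.2]]]
block ends [[ 0.502 -0.356  0.2  ]]
```

```bash
python3 -c "
from h import *
go(.531,-.374,.2,25.5);go(.531,-.374,.115,25.5);go(.531,-.374,.04,25.5)"
```

```text
go (0.531, -0.374, 0.2, 25.5) -> [54.  29.4  9.6] [-0.1  0.   1.6]
go (0.531, -0.374, 0.115, 25.5) -> [54.  29.6 94.6] [-0.1  0.   1.6]
go (0.531, -0.374, 0.04, 25.5) -> [ 54.   29.8 169.6] [-0.1  0.   1.6]
```

```bash
python3 -m jog '[27,15,5,0,0,0.8,54,29,10,0,0,1.6,54,29,10,0,0,1.6,54,29,50,0,0,1.6,54,29,85,0,0,1.6,54,29,85,0,0,1.6,54,29,85,0,0,1.6]'
python3 - <<'E'
from h import *
for n in("wrist","side"):
    d=cam(n);np.savez(n+"4.npz",**d);cv2.imwrite(f"pics/{n}4.png",d["frame"][:,:,::-1])
    if n=="side":crop(d,220,220,420,370,4,"side4.png")
go(.531,-.374,.04,25.5)
E
```

```text
clock: 12.62
position: [0.5315, -0.3757, 0.1269]
ee_rot: [0.001, 0.975, 0.22, 0.001]
contact_force: [0.8, 0.5, -1.1]
width: 0.0329
go (0.531, -0.374, 0.04, 25.5) -> [-0.  -2.9 87.6] [ 0.2 -0.1 -0.1]
```

View pics/wrist4.png

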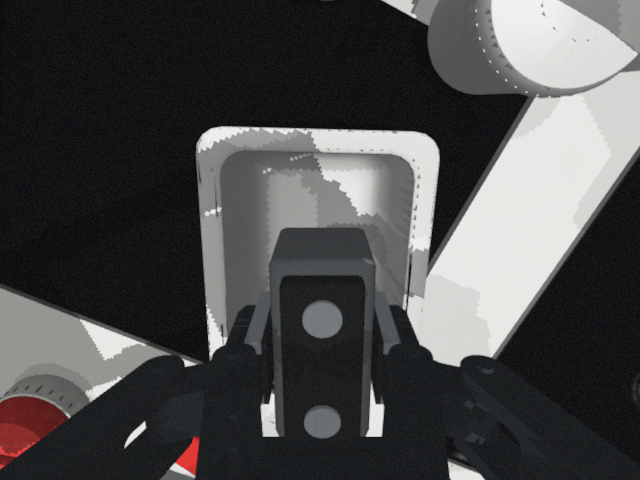

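View pics/side4.png

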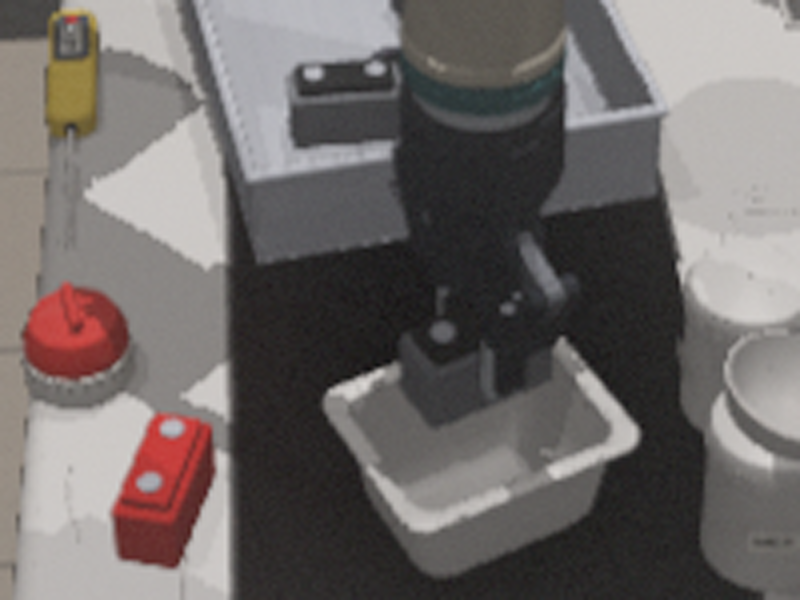

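The wrist view shows the block (columns 270–375) over the pan, whose left rim runs (199,180)→(207,340) and right rim (437,180)→(428,290). I'll check the centring from these edges.

Run:
```python
from h import *
W=dict(np.load("wrist4.npz"));s=get_state();q=s["ee_rot"];Rm=R.from_quat([q[1],q[2],q[3],q[0]])
f=lambda uv,z:(Rm.inv().apply(toplane(W,uv,z)-s["position"])*1000).round(1).tolist()
print("pos",s["position"])
print("rim L",f([(199,180),(207,340)],.07),"R",f([(437,180),(428,290)],.07),"T",f([(230,127),(400,132)],.07))
print("block top far edge",f([(275,262),(372,262)],s["position"][2]+.008))
```

```text
pos [ 0.53201263 -0.37634266  0.12761017]
rim L [[45.7, -57.4, 57.5], [-36.1, -60.9, 57.3]] R [[45.7, 48.9, 57.9], [-8.3, 49.2, 57.8]] T [[68.7, -42.0, 57.6], [66.6, 31.1, 57.8]]
block top far edge [[32.8, -16.7, -8.0], [32.8, 12.7, -7.9]]
```

```bash
python3 -m jog '[1,-3,0,0,0,0,1,-3,30,0,0,0,1,-3,60,0,0,0,1,-3,80,0,0,0,1,-3,87,0,0,0,1,-3,87,0,0,0,1,-3,87,0,0,0]'
```

```text
clock: 13.6
position: [0.5309, -0.3725, 0.0422]
ee_rot: [0.001, 0.976, 0.22, 0.0]
contact_force: [-4.1, 2.6, 14.8]
width: 0.0333
```

Run:
```python
from h import *
for n in("wrist","side"):
    d=cam(n);cv2.imwrite(f"pics/{n}5.png",d["frame"][:,:,::-1])
    if n=="side":crop(d,220,220,420,370,4,"side5.png")
s=get_state();print(s["position"],s["contact_force"],s["moment"])
```

```text
[ 0.53088276 -0.37252074  0.04221059] [-3.7577415   3.00650231 15.59231825] [ 0.80741609  0.68255356 -0.00207051]
```

View pics/wrist5.png

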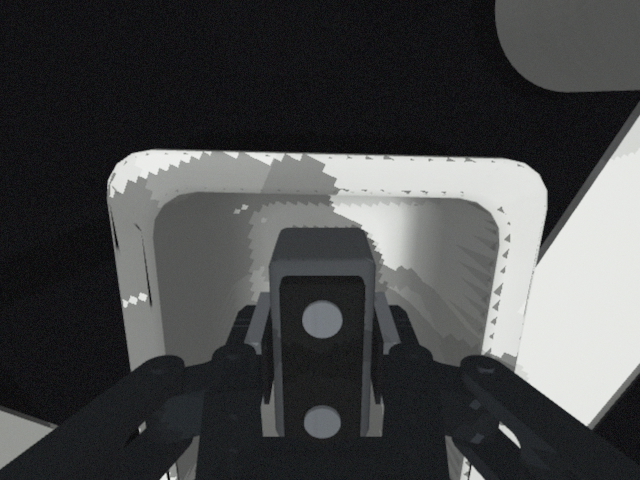

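View pics/side5.png

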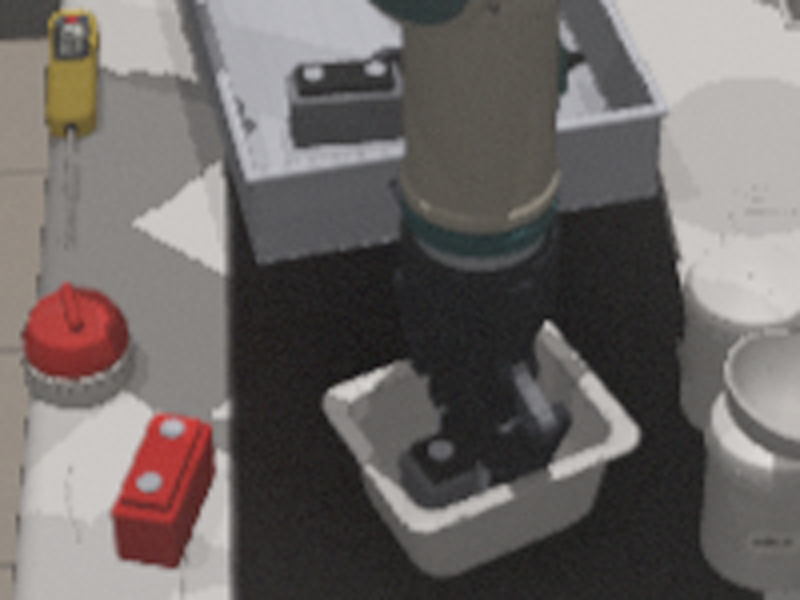

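There is a steady 15 N upward force, so something is touching, perhaps a knuckle on the left rim. I'll back up 10 mm and feel again.

```bash
for i in 1 2; do python3 -m jog '[0,0,-5,0,0,0,0,0,-5,0,0,0,0,0,-5,0,0,0]'; done; python3 -c "
from h import *
s=get_state();print(s['contact_force'],s['moment'],s['position'])"
```

```text
clock: 14.08
position: [0.5307, -0.3725, 0.0431]
ee_rot: [-0.0, 0.976, 0.22, -0.0]
contact_force: [-0.7, -0.1, -0.4]
width: 0.0331
clock: 14.45
position: [0.5308, -0.3726, 0.0483]
ee_rot: [0.0, 0.976, 0.22, 0.0]
contact_force: [-0.4, -0.2, -1.0]
width: 0.0328
[-0.36317595 -0.18324652 -1.02138481] [ 0.00034087  0.02935274 -0.00506991] [ 0.53079356 -0.37261343  0.04825634]
```

```bash
python3 -m jog '[0,0,0,0,0,0,0,0,0,0,0,0,0,0,0,0,0,0]' 0.52 20;python3 -m jog '[0,0,0,0,0,0,0,0,0,0,0,0]'
python3 - <<'E'
from h import *
for n in("wrist","side"):
    d=cam(n);cv2.imwrite(f"pics/{n}6.png",d["frame"][:,:,::-1])
    if n=="side":crop(d,220,220,420,370,4,"side6.png")
E
```

```text
clock: 14.82
position: [0.5308, -0.3727, 0.0484]
ee_rot: [0.0, 0.976, 0.22, 0.0]
contact_force: [-0.8, 0.7, 0.6]
width: 0.041
clock: 15.08
position: [0.5308, -0.3726, 0.0483]
ee_rot: [0.0, 0.976, 0.22, 0.0]
contact_force: [0.6, 0.0, 0.2]
width: 0.0412
```

View pics/wrist6.png

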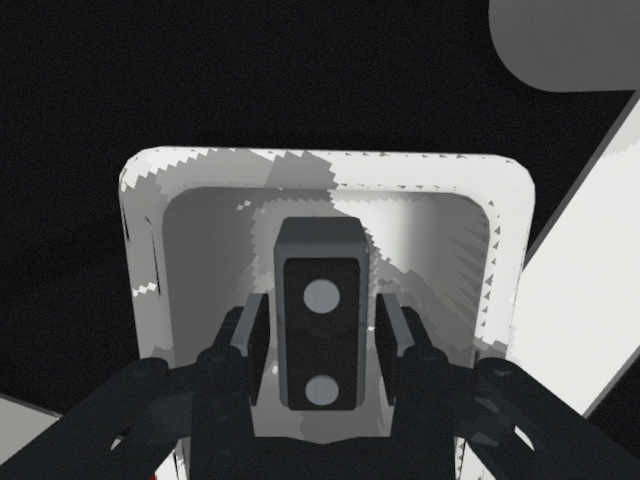

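View pics/side6.png

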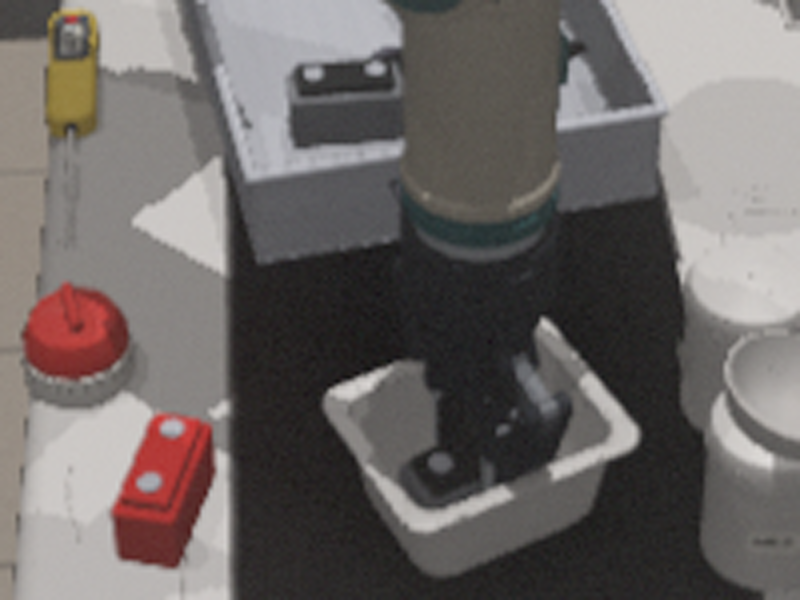

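The block has dropped onto the pan floor with the jaws clear of it on both sides, and the pan hasn't moved. I'll lift straight up.

```bash
python3 -m jog '[0,0,-10,0,0,0,0,0,-25,0,0,0,0,0,-50,0,0,0,0,0,-90,0,0,0,0,0,-140,0,0,0,-50,0,-170,0,0,0,-100,0,-170,0,0,0,-100,0,-170,0,0,0]'
python3 - <<'E'
from h import *
for n in("wrist","side"):
    d=cam(n);cv2.imwrite(f"pics/{n}7.png",d["frame"][:,:,::-1]);np.savez(n+"7.npz",**d)
    if n=="side":crop(d,220,220,420,370,4,"side7.png")
E
```

```text
clock: 16.18
position: [0.4379, -0.4169, 0.2205]
ee_rot: [0.001, 0.976, 0.218, -0.0]
contact_force: [0.4, -0.4, -0.3]
width: 0.041
```

View pics/wrist7.png

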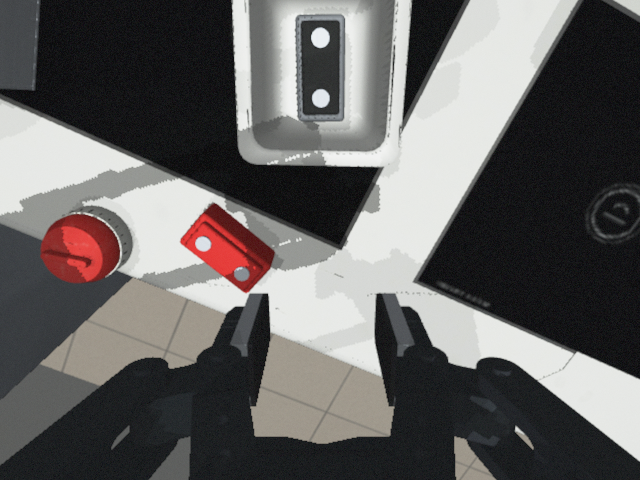

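View pics/side7.png

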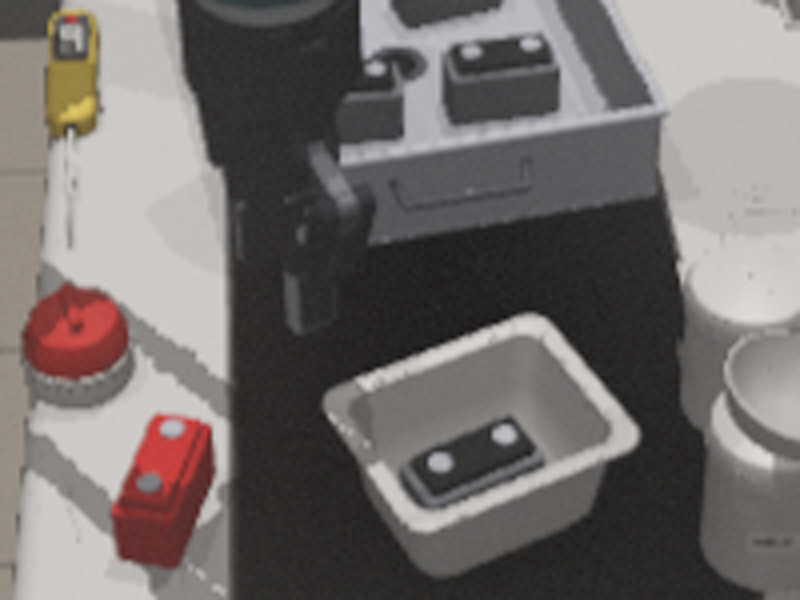

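The block lies flat in the middle of the upright pan (wrist rivets at (320,38) and (320,98)), and the arm is clear.

```bash
python3 -m jog '[0,0,0,0,0,0,0,0,0,0,0,0]'; python3 -c "
from rig import *
s=get_state();print(s['clock'],s['contact_force']);print(sign_off())"
```

```text
clock: 16.52
position: [0.4413, -0.4149, 0.2181]
ee_rot: [-0.0, 0.975, 0.22, 0.0]
contact_force: [-0.2, 0.2, -0.0]
width: 0.041
16.525 [-0.17031948  0.23597896 -0.04928435]
the job is handed in; nothing more can be done
None
```

The loose block is in the steel pan and the job is handed in at about 16.5 s on the robot's clock, though `sign_off()` gave no verdict.

- **Finding it:** I tugged each block with a light 20 N grip. Three held, with 25, 21 and 20 N of resistance. The fourth, nearest the robot on its left at about (0.448, 0.069), came up with almost no force.
- **Moving it:** I lifted it about 0.18 m, clear of the box, carried it over the bystanders and let it go in the pan with the jaws just a few millimetres open.
- **Last checks:** The wrist and side pictures show the block flat in the middle of the upright pan. The timer and red look-alike stand where they were, as does the part of the shakers in view, and the bowl was nowhere near the arm's path. The gripper is clear and empty, with contact force near zero.
- **What went wrong:** On the first descent into the pan there was a steady 15 N upward contact, cause not confirmed but perhaps a finger knuckle on the rim. I backed up about 6 mm until it vanished and released from there, so the block dropped up to 18 mm. The pan did not visibly move.
- **Disagreement:** The camera views differed by up to about 5 mm on block and pan positions, so I used averages.

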